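# Top up the clip tray

## Robot

A 6-joint arm with a two-finger parallel gripper is mounted at the origin on a cart in front of the work surface, level with it; the furniture and walls round the work are solid. World frame = base frame: x ahead of the robot, y to its left, z up, the work surface at z = 0. Lengths are in m, angles in rad, forces in N, time in s.
With the tool pointing down it reaches from about 0.35 to 0.85 m from the base axis. Payload 8.1 kg.
Tool frame: the origin (TCP) lies at the centre of the arm's flange, where the gripper is bolted on; the fingertips stand 186 mm ahead of it and the grasp point (between the pads) lies 167 mm ahead of it (robot.grasp_offset is the distance from the TCP to the grasp point, in m); z points along the fingers, y is the line along which they close (so a half turn about z gives the same grasp; the last joint's range is limited). The gripper opens to 93 mm and grips with 3 to 60 N. Pads are 15 mm wide; open, the fingers measure 128 mm over their backs; the gripper's body (75 mm by 188 mm) begins 65 mm behind the grasp point.
Start: joints at [-1.203, 0.13, 1.488, -0, 1.523, -0.085], TCP at [0.263, -0.54, 0.405] pointing down, gripper open.
Joint ranges: [-2.96, 2.96], [-0.89, 2.26], [0.02, 2.5], [-1.34, 4.48], [0, 2.73], [-2.66, 2.66]. Speed limits (rad/s): [2.39, 2.39, 2.79, 3.14, 3.14, 3.14].

## Interface

Orientations are given as a rotation vector (axis times angle).
In Python, from plant import robot gives the robot as it stands.
- The arm moves only by the tool drive_tool, never from a script. Its argument "moves" is one flat list of numbers, 7 for each row, row after row: the finger opening in mm, from 0 to 93, then the shift along the tool's x, y, z in mm, then the turn, a rotation vector about the tool's x, y, z in degrees. A call has 1 to 8 rows; each row shifts and turns the commanded pose from where the row before left it, along the tool's axes as they then stand; what a row does not reach is not made up. A row lasts 1/10 s, in which the tool goes at most 50 mm and 8.59 degrees, less where a joint would pass 70% of its speed; a pose out of reach is approached as far as the arm can. A call is refused whole if a number of a shift passes 50 or a number of a turn 8.59, either way. A call with a gripper value outside its range is refused whole. The fingers move at their own pace and stop on an object; "grip_force" is the grip in N (left out, the last holds). Time passes only in rows, so rows that do not move let the fingers close. It gives the time, the measured TCP pose, the force, the opening and the grip force at its end, in the units of the state.
- robot.read_state(): the state, without advancing time (a new reading comes with each control period).
- robot.read_camera(name): name is "scene" or "top" or "wrist"; returns a dict with "color" (384x512x3 uint8, red, green, blue), "depth" (384x512 float32, m along the optical axis (not along the pixel's ray), 0 where there is no reading), "mtx" (3x3 intrinsics, pixels), "R" (3x3) and "t" (3): a world point X has camera coordinates R X + t. Camera axes: x right, y down, z forward; pixel columns grow to the right and rows downward; lengths in m; the calibration is good to about 2 mm. A picture is of the moment at which its call begins.
- robot.close_job(): hands the job in; it is judged then, once.
The state is a dict: "t": time; "q": joint angles; "dq": joint speeds; "joint_torque": joint torques, N m; "tool_pos": TCP position; "orientation": TCP orientation; "force": force on the tool from outside, world axes, zero at the start; "wrist_torque": the same for the moment, N m; "opening": finger opening in m; "gripper_force": force on a finger pad.
Only numpy, scipy, OpenCV 4.12 (cv2) and the standard library are available. Lean on these libraries where they do the work, as an engineer would, in place of code of your own. Each camera call takes 0.05 s, during which the arm holds its last target. There are 200 camera calls.

## Task

Two of the six pockets of the organiser tray are empty: fill each of them with one of the two spare clip boxes standing on the bench, so that each box stands flat on its pocket's floor. Keep the open boxes upright and set them down rather than drop them, and leave the clip boxes and the label roll that are already in the tray where they are.

Things in the scene. Friction and masses are not known exactly. Their poses are not given: they have to be found in the camera images.
- tray_center (a point): Grey plastic organiser tray, fixed to the bench, 196 mm along its x by 298 mm along its y. It has six open-topped pockets, two along x and three along y, each 92 mm (x) by 94 mm (y) inside; outer walls and dividers are 4 mm thick and their tops are 12 mm above the bench; the pocket floors are 3 mm above the bench. A low carrying lip (12 mm high) stands out 10 mm from each y end. This point is the middle of the tray at floor height; its axes are those of the tray, z up.
- pocket_1 (a point): Centre of the floor of the tray pocket in the near row (tray x -48 mm), +y end (tray y +98 mm); axes as the tray's. It may be occupied or empty.
- pocket_2 (a point): Centre of the floor of the tray pocket in the near row (tray x -48 mm), middle (tray y +0 mm); axes as the tray's. It may be occupied or empty.
- pocket_3 (a point): Centre of the floor of the tray pocket in the near row (tray x -48 mm), -y end (tray y -98 mm); axes as the tray's. It may be occupied or empty.
- pocket_4 (a point): Centre of the floor of the tray pocket in the far row (tray x +48 mm), +y end (tray y +98 mm); axes as the tray's. It may be occupied or empty.
- pocket_5 (a point): Centre of the floor of the tray pocket in the far row (tray x +48 mm), middle (tray y +0 mm); axes as the tray's. It may be occupied or empty.
- pocket_6 (a point): Centre of the floor of the tray pocket in the far row (tray x +48 mm), -y end (tray y -98 mm); axes as the tray's. It may be occupied or empty.
- clip_box_1_center (a point): Clip box that already stands in one of the tray's pockets, its sides nearly parallel to the tray's: a clear open-topped plastic box of metal seal clips, 56 mm along its x by 81 mm along its y by 30 mm high, 0.06 to 0.13 kg, stiff walls. This point is its centre, 15 mm above its underside; z points up. It can be gripped from above across its 56 mm side.
- clip_box_2_center (a point): Clip box that already stands in one of the tray's pockets, its sides nearly parallel to the tray's: a clear open-topped plastic box of metal seal clips, 56 mm along its x by 81 mm along its y by 30 mm high, 0.06 to 0.13 kg, stiff walls. This point is its centre, 15 mm above its underside; z points up. It can be gripped from above across its 56 mm side.
- clip_box_3_center (a point): Clip box that already stands in one of the tray's pockets, its sides nearly parallel to the tray's: a clear open-topped plastic box of metal seal clips, 56 mm along its x by 81 mm along its y by 30 mm high, 0.06 to 0.13 kg, stiff walls. This point is its centre, 15 mm above its underside; z points up. It can be gripped from above across its 56 mm side.
- spare_1_center (a point): Spare clip box, standing on the bench to the right of the tray: a clear open-topped plastic box of metal seal clips, 56 mm along its x by 81 mm along its y by 30 mm high, 0.06 to 0.13 kg, stiff walls. This point is its centre, 15 mm above its underside; z points up. It can be gripped from above across its 56 mm side.
- spare_2_center (a point): Spare clip box, standing on the bench to the right of the tray: a clear open-topped plastic box of metal seal clips, 56 mm along its x by 81 mm along its y by 30 mm high, 0.06 to 0.13 kg, stiff walls. This point is its centre, 15 mm above its underside; z points up. It can be gripped from above across its 56 mm side.
- label_roll_center (a point): White roll of labels, 68 mm diameter, 41 mm high, lying flat in one of the tray's pockets, which is therefore not empty. This point is its centre, 20 mm above its underside.
- spare_1: The same spare clip box as spare_1_center; origin at the centre of its underside.
- spare_2: The same spare clip box as spare_2_center; origin at the centre of its underside.

How it is judged:
By the outcome, as a careful person would: the job done as asked, in the order asked, and still so for the second after the job is handed in, with the robot touching nothing.
It also fails if it takes over 53 s, if anything falls off the work surface, if the arm or the gripper's body presses on something with over 40 N, if the wrist force passes 120 N, or if a joint passes its speed limit or range.

## Working session

There is one attempt and no reset: what is moved stays moved. The work goes in short steps, Python scripts to look and compute and a tool call to move; the robot and the scene stay as the last step left them, time stands still between calls to the robot, and variables do not carry over. Pictures are saved under pics/ and viewed, at most 10 in all, crops included, and the job is handed in when it is done.

Besides the shell and the picture viewer there is one more tool, called as name(argument=value, ...), one argument or row to a line, values as JSON. drive_tool: Moves the arm, as the interface text tells. Its arguments: {"type":"object","properties":{"moves":{"type":"array","items":{"type":"number"}},"grip_force":{"type":"number"}},"required":["moves"]}

```bash
mkdir -p pics; ls; python3 - <<'E'
from plant import robot
import cv2,numpy as np
for n in("top","scene"):
    c=robot.read_camera(n); np.savez(f"{n}.npz",**c); cv2.imwrite(f"pics/{n}.png",c["color"][:,:,::-1])
    print(n,c["mtx"].round(1).tolist(),c["R"].round(3).tolist(),c["t"].round(3).tolist())
s=robot.read_state();print(s)
E
```

```text
pics
top [[353.8, 0.0, 257.0], [0.0, 353.8, 189.3], [0.0, 0.0, 1.0]] [[-0.002, -1.0, -0.026], [-0.995, 0.005, -0.095], [0.095, 0.026, -0.995]] [-0.035, 0.528, 0.993]
scene [[419.2, 0.0, 261.9], [0.0, 419.2, 196.3], [0.0, 0.0, 1.0]] [[-0.902, -0.432, -0.012], [-0.269, 0.583, -0.767], [0.338, -0.688, -0.642]] [0.46, 0.213, 0.963]
{'t': 0.1, 'q': array([-1.20340524e+00,  1.31044589e-01,  1.48917741e+00,  8.29966995e-06,
        1.52306297e+00, -8.53905771e-02]), 'dq': array([-0.00271266, -0.00159052, -0.00357625,  0.00055178,  0.00057105,
       -0.001094  ]), 'joint_torque': array([ 5.93928235e-04, -5.61342788e+01, -4.93093300e+01,  7.69709470e-02,
        2.91793764e-02, -6.67801464e-05]), 'tool_pos': array([ 0.26242726, -0.5393181 ,  0.40381278]), 'orientation': array([-3.05979442e+00, -7.04790953e-01,  3.60493059e-04]), 'force': array([-0.0263926 , -0.30705003,  0.42161728]), 'wrist_torque': array([-0.03747964,  0.05109455, -0.01990092]), 'gripper_force': 0.0, 'opening': 0.09265320608838157}
```

View pics/top.png

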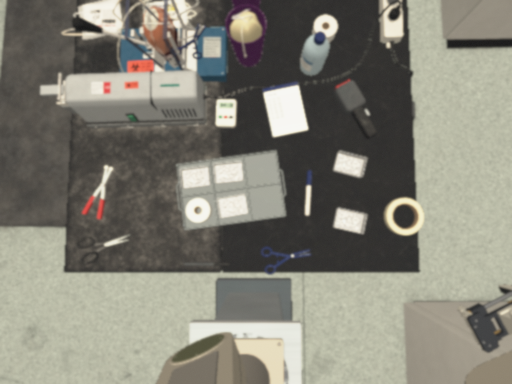

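View pics/scene.png

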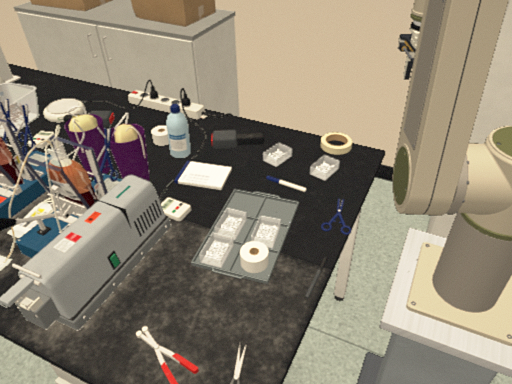

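The top view shows the tray at cols 178–285, rows 150–228. The right column, (265,168) and (268,203), is empty, so those are pockets 6 and 3. The spares are at (350,164) and (350,220). The scene view agrees.

```bash
cat > h.py <<'E'
import numpy as np,cv2
def plane(c,uv,z):
    uv=np.atleast_2d(uv).astype(float); K,R,t=c["mtx"],c["R"],c["t"]
    d=np.c_[uv,np.ones(len(uv))]@np.linalg.inv(K).T@R; o=-R.T@t
    return o+d*((z-o[2])/d[:,2])[:,None]
def proj(c,X):
    p=np.atleast_2d(X)@c["R"].T+c["t"]; p=p@c["mtx"].T; return p[:,:2]/p[:,2:]
def rect(P):
    (x,y),(w,h),a=cv2.minAreaRect((P[:,:2]*1000).astype(np.float32))
    # angle of short side direction
    if w>h: w,h,a=h,w,a+90
    return np.round([x,y,w,h,(a+90)%180-90],1)
E
python3 - <<'E'
from h import *
c=dict(np.load("top.npz")); im=c["color"].astype(int)
g=im.mean(2)
def comps(m,lo,hi,z):
    cs,_=cv2.findContours(m.astype(np.uint8),cv2.RETR_EXTERNAL,cv2.CHAIN_APPROX_NONE)
    for k in cs:
        k=k[:,0]; a=cv2.contourArea(k)
        if lo<a<hi: print(a,k.mean(0).round(),rect(plane(c,k,z)))
roi=np.zeros(g.shape,bool); roi[140:245,170:380]=1
print("tray z=.012"); comps(roi&(g>85)&(np.arange(512)<292),3000,20000,.012)
print("boxes"); comps(roi&(g>100)&(np.arange(512)>325),300,2000,.03)
comps(roi&(g>165),200,2000,.02)
print(im[203,270],im[168,265],im[190,310],im[164,350])
E
```

```text
tray z=.012
7766.0 [220. 192.] [516.1  48.4 268.7 339.    1.2]
boxes
652.5 [350. 220.] [ 439.  -298.7   61.8   90.3  -12.9]
645.5 [350. 164.] [ 600.  -302.6   64.9   88.7  -15.4]
496.0 [349. 220.] [ 439.4 -298.    55.6   78.5  -13.2]
556.0 [197. 210.] [469.7 135.   72.6  75.3 -89.4]
668.5 [232. 205.] [483.   34.4  68.9  88.9   9.7]
624.5 [195. 176.] [567.9 143.4  68.6  86.2   6.9]
635.5 [228. 171.] [581.5  47.3  68.2  87.8   6.1]
459.0 [349. 164.] [ 599.8 -302.7   53.4   79.   -15.1]
[167 167 156] [168 168 157] [203 194 171] [239 235 224]
```

drive_tool(
  moves=[93,38,-20,0,0,0,0,93,38,-20,0,0,0,0,93,38,-20,0,0,0,0,93,38,-20,0,0,0,0,93,38,-20,0,0,0,0,93,38,-20,0,0,0,0,93,38,-20,0,0,0,0],
  grip_force=15,
)

```text
t: 0.8
tool_pos: [0.4411, -0.2956, 0.4044]
orientation: [-3.061, -0.705, 0.0]
force: [-0.3, 0.0, -0.2]
opening: 0.0929
gripper_force: 0.0
```

drive_tool(
  moves=[93,0,0,0,0,0,-8.5,93,0,0,0,0,0,-8.5,93,0,0,0,0,0,-8.5,93,0,0,0,0,0,-8.5,93,0,0,0,0,0,-8.5,93,0,0,0,0,0,-8.5,93,0,0,0,0,0,0,93,0,0,0,0,0,0],
)

```text
t: 1.6
tool_pos: [0.4404, -0.2972, 0.4044]
orientation: [-2.464, -1.948, 0.0]
force: [-0.0, 0.1, 0.4]
opening: 0.0929
gripper_force: 0.0
```

```bash
python3 - <<'E'
from plant import robot
from h import *
s=robot.read_state();print(s["tool_pos"],s["orientation"],s["t"],s["q"])
c=robot.read_camera("wrist"); np.savez("w1.npz",**c); cv2.imwrite("pics/w1.png",c["color"][:,:,::-1])
c=dict(np.load("top.npz")); g=c["color"].astype(int).mean(2)
for th in(115,130):
    m=(g>th); m[:140]=0;m[240:]=0;m[:,:170]=0;m[:,292:]=0
    cs,_=cv2.findContours(m.astype(np.uint8),cv2.RETR_EXTERNAL,cv2.CHAIN_APPROX_NONE)
    k=max(cs,key=cv2.contourArea)[:,0]; print(cv2.contourArea(k),rect(plane(c,k,.012)))
E
```

```text
[ 0.44038873 -0.29721495  0.40438397] [-2.46357081e+00 -1.94847153e+00  2.37302917e-04] 1.6 [-6.90186417e-01 -5.52987552e-02  1.67921322e+00 -1.80902208e-05
  1.51831403e+00 -4.57740759e-01]
6731.5 [532.4  43.8 202.8 312.7   8. ]
6397.5 [530.6  41.8 195.7 298.5   7.8]
```

View pics/w1.png

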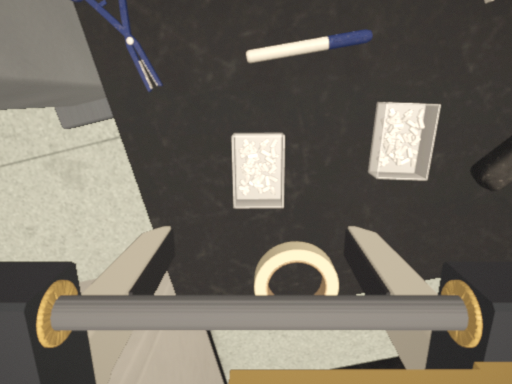

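The wrist view shows the near spare at (259,170) and the far one at (404,140), both upright.

```bash
python3 - <<'E'
from h import *
c=dict(np.load("w1.npz")); g=c["color"].astype(int).mean(2)
for n,(x0,x1,y0,y1) in dict(near=(215,300,115,225),far=(350,455,85,195)).items():
  for th in(80,100):
    m=np.zeros(g.shape,np.uint8); m[y0:y1,x0:x1]=g[y0:y1,x0:x1]>th
    cs,_=cv2.findContours(m,cv2.RETR_EXTERNAL,cv2.CHAIN_APPROX_NONE)
    k=max(cs,key=cv2.contourArea)[:,0]; print(n,th,rect(plane(c,k,.03)),rect(plane(c,k,0)))
E
```

```text
near 80 [ 437.  -299.9   58.9   85.2  -13.3] [ 435.3 -306.4   63.9   92.4  -13.3]
near 100 [ 436.9 -300.1   57.9   85.4  -12.7] [ 435.2 -306.6   62.8   92.6  -12.7]
far 80 [ 595.2 -304.4   68.3   83.7  -15.3] [ 607.  -311.3   74.1   90.8  -15.3]
far 100 [ 595.1 -304.3   67.6   82.9  -15.3] [ 606.9 -311.2   73.3   89.9  -15.3]
```

drive_tool(
  moves=[93,-2,-2,40,0,0,0,93,0,0,45,0,0,0,93,0,0,45,0,0,0,93,0,0,40,0,0,0,93,0,0,22,0,0,0,93,0,0,12,0,0,0,93,0,0,0,0,0,0],
)

```text
t: 2.35
tool_pos: [0.4374, -0.2983, 0.1991]
orientation: [-2.459, -1.95, 0.001]
force: [-0.1, -0.1, -0.0]
opening: 0.093
gripper_force: 0.0
```

drive_tool(
  moves=[50,0,0,0,0,0,0,50,0,0,0,0,0,0,50,0,0,0,0,0,0,50,0,0,0,0,0,0,50,0,0,0,0,0,0,50,0,0,0,0,0,0],
)

```text
t: 2.95
tool_pos: [0.4382, -0.2989, 0.2013]
orientation: [2.459, 1.954, 0.0]
force: [-0.5, 0.9, 3.6]
opening: 0.0566
gripper_force: 15.0
```

drive_tool(
  moves=[50,0,0,-5,0,0,0,50,0,0,-15,0,0,0,50,0,0,-20,0,0,0,50,0,0,-20,0,0,0,50,0,0,-20,0,0,0,50,0,0,-20,0,0,0,50,20,0,0,0,0,0,50,24,0,0,0,0,0],
)

```text
t: 3.75
tool_pos: [0.4483, -0.2563, 0.3031]
orientation: [2.459, 1.951, 0.001]
force: [-0.1, 0.7, -0.7]
opening: 0.0568
gripper_force: 15.0
```

drive_tool(
  moves=[50,30,0,0,0,0,0,50,30,0,0,0,0,0,50,30,0,0,0,0,0,50,30,0,0,0,0,0,50,30,0,0,0,0,0,50,25,2,0,0,0,0,50,15,0,0,0,0,0,50,10,0,0,0,0,0],
)

```text
t: 4.55
tool_pos: [0.4954, -0.0603, 0.3018]
orientation: [2.458, 1.956, 0.001]
force: [0.9, -0.7, -0.4]
opening: 0.0565
gripper_force: 15.0
```

drive_tool(
  moves=[50,0,0,0,0,0,-5,50,0,0,0,0,0,-6,50,0,0,0,0,0,-6,50,0,0,0,0,0,-4,50,0,0,0,0,0,0,50,0,0,0,0,0,0,50,0,0,0,0,0,0],
)

```text
t: 5.25
tool_pos: [0.4951, -0.0617, 0.301]
orientation: [2.064, 2.368, 0.0]
force: [0.7, 0.6, -0.2]
opening: 0.0565
gripper_force: 15.0
```

```bash
python3 - <<'E'
from plant import robot
from h import *
s=robot.read_state();print(s["tool_pos"],s["orientation"],s["t"],s["opening"])
c=robot.read_camera("wrist"); np.savez("w2.npz",**c); im=c["color"][:,:,::-1].copy()
a=np.radians(7.8);R=np.array([[np.cos(a),-np.sin(a)],[np.sin(a),np.cos(a)]])
L=np.array([[-98,-149],[98,-149],[98,-51],[0,-49],[-98,-49],[0,-149]])
W=(L@R.T+[530.6,41.8])/1000
for p in proj(c,np.c_[W,np.full(6,.012)]): cv2.circle(im,tuple(int(v) for v in p),4,(0,0,255),1)
cv2.imwrite("pics/w2.png",im)
E
```

```text
[ 0.49511522 -0.06168064  0.30096597] [2.06442354e+00 2.36784119e+00 6.81947043e-05] 5.25 0.05654762135238629
```

View pics/w2.png

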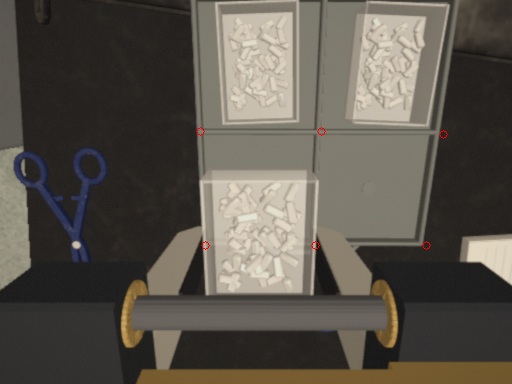

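The overlaid tray points land on the real wall corners: (201,131), (322,131), (427,244). The tray estimate is good, so I'll lower the box into pocket 3, a few mm toward the near side.

drive_tool(
  moves=[50,0,-5,10,0,0,0,50,0,0,20,0,0,0,50,0,0,20,0,0,0,50,0,0,20,0,0,0,50,0,0,12,0,0,0,50,0,0,6,0,0,0,50,0,0,3,0,0,0,50,0,0,0,0,0,0],
)

```text
t: 6.1
tool_pos: [0.4903, -0.0623, 0.2099]
orientation: [2.062, 2.37, 0.0]
force: [0.7, 0.3, -1.0]
opening: 0.0559
gripper_force: 15.0
```

drive_tool(
  moves=[50,0,0,2,0,0,0,50,0,0,2,0,0,0,50,0,0,0,0,0,0,50,0,0,0,0,0,0],
)

```text
t: 6.5
tool_pos: [0.4903, -0.0622, 0.2059]
orientation: [2.062, 2.37, 0.0]
force: [-1.5, 0.1, -1.1]
opening: 0.0565
gripper_force: 15.0
```

drive_tool(
  moves=[50,0,0,1,0,0,0,50,0,0,0.5,0,0,0,50,0,0,0,0,0,0,50,0,0,0,0,0,0],
)

```text
t: 6.9
tool_pos: [0.4902, -0.0622, 0.2043]
orientation: [2.062, 2.37, 0.0]
force: [-1.7, -0.1, 0.7]
opening: 0.0563
gripper_force: 15.0
```

drive_tool(
  moves=[50,0,0,0.5,0,0,0,50,0,0,0.5,0,0,0,50,0,0,0,0,0,0,50,0,0,0,0,0,0],
)

```text
t: 7.3
tool_pos: [0.4903, -0.0622, 0.2042]
orientation: [-2.062, -2.37, 0.0]
force: [-5.4, 0.7, 11.8]
opening: 0.0563
gripper_force: 15.0
```

drive_tool(
  moves=[60,0,0,0,0,0,0,74,0,0,0,0,0,0,74,0,0,0,0,0,0,74,0,0,0,0,0,0,74,0,0,-10,0,0,0,74,0,0,-30,0,0,0,74,0,0,-30,0,0,0,93,0,0,-30,0,0,0],
)

```text
t: 8.1
tool_pos: [0.49, -0.0622, 0.3049]
orientation: [2.062, 2.37, -0.0]
force: [1.0, -1.3, 0.4]
opening: 0.0784
gripper_force: 0.0
```

drive_tool(
  moves=[93,-36,11,0,0,0,0,93,-36,11,0,0,0,0,93,-36,11,0,0,0,0,93,-36,11,0,0,0,0,93,-36,11,0,0,0,0,93,-36,11,0,0,0,0,93,-38,10,0,0,0,0],
)

```text
t: 8.8
tool_pos: [0.6011, -0.3046, 0.304]
orientation: [2.062, 2.37, 0.0]
force: [0.8, -0.2, 0.3]
opening: 0.0934
gripper_force: 0.0
```

drive_tool(
  moves=[93,0,0,0,0,0,8,93,0,0,0,0,0,8,93,0,0,0,0,0,7,93,0,0,0,0,0,0,93,0,0,0,0,0,0,93,0,0,0,0,0,0],
)

```text
t: 9.4
tool_pos: [0.6006, -0.3032, 0.3036]
orientation: [2.49, 1.915, 0.0]
force: [-0.2, 0.2, 0.1]
opening: 0.0931
gripper_force: 0.0
```

```bash
python3 - <<'E'
from plant import robot
from h import *
s=robot.read_state();print(s["tool_pos"],s["orientation"],s["t"],s["opening"])
c=robot.read_camera("wrist"); np.savez("w3.npz",**c); im=c["color"][:,:,::-1].copy()
cv2.imwrite("pics/w3.png",im)
c=robot.read_camera("top"); np.savez("top2.npz",**c); cv2.imwrite("pics/top2.png",cv2.resize(c["color"][130:250,160:400,::-1],None,fx=3,fy=3))
E
```

```text
[ 0.60057197 -0.30315703  0.30358761] [2.49026587e+00 1.91490801e+00 1.51041333e-04] 9.4 0.09311135778265547
```

View pics/w3.png

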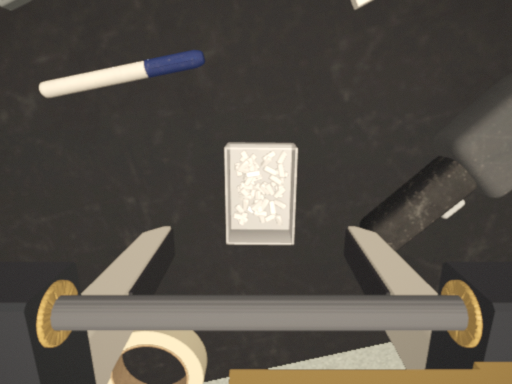

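View pics/top2.png

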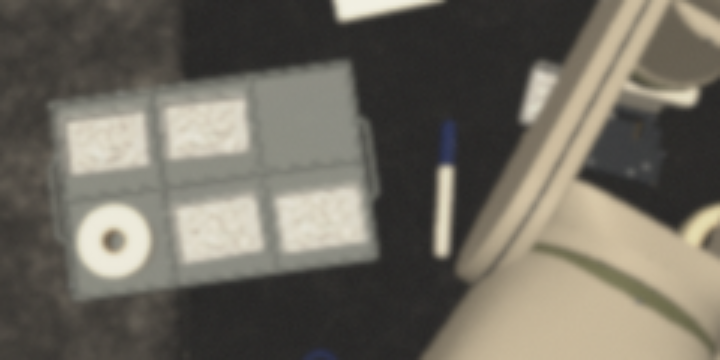

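The wrist view shows spare 2 at cols 225–297, rows 143–244, with the black device about 65 px to its right. In the top view, the first box sits in pocket 3, inside the walls.

```bash
python3 - <<'E'
from h import *
c=dict(np.load("w3.npz")); g=c["color"].astype(int).mean(2)
for th in(80,110):
    m=np.zeros(g.shape,np.uint8); m[125:265,210:315]=g[125:265,210:315]>th
    cs,_=cv2.findContours(m,cv2.RETR_EXTERNAL,cv2.CHAIN_APPROX_NONE)
    k=max(cs,key=cv2.contourArea)[:,0]; print(th,rect(plane(c,k,.03)))
for u,v in((380,225),(400,205),(440,180),(490,140)):
    d=c["depth"][v,u]; p=np.linalg.inv(c["mtx"])@[u,v,1]*d; print((c["R"].T@(p-c["t"])).round(3))
E
```

```text
80 [ 599.9 -304.2   58.1   86.5  -15.3]
110 [ 600.  -303.9   57.3   85.4  -15.3]
[ 0.688 -0.353  0.032]
[ 0.707 -0.341  0.03 ]
[ 0.739 -0.327  0.033]
[ 0.775 -0.303  0.04 ]
```

drive_tool(
  moves=[93,0,0,30,0,0,0,93,0,0,35,0,0,0,93,0,0,25,0,0,0,93,0,0,12,0,0,0,93,0,0,0,0,0,0,93,0,0,0,0,0,0],
)

```text
t: 10.1
tool_pos: [0.601, -0.3035, 0.2025]
orientation: [2.492, 1.911, 0.001]
force: [0.1, 0.2, 0.4]
opening: 0.093
gripper_force: 0.0
```

drive_tool(
  moves=[50,0,0,0,0,0,0,50,0,0,0,0,0,0,50,0,0,0,0,0,0,50,0,0,0,0,0,0,50,0,0,0,0,0,0,50,0,0,0,0,0,0],
)

```text
t: 10.7
tool_pos: [0.6006, -0.3033, 0.2015]
orientation: [2.493, 1.911, 0.0]
force: [-0.6, -0.2, 1.7]
opening: 0.0564
gripper_force: 15.0
```

drive_tool(
  moves=[50,0,0,-5,0,0,0,50,0,0,-15,0,0,0,50,0,0,-20,0,0,0,50,0,0,-20,0,0,0,50,0,0,-20,0,0,0,50,0,0,-20,0,0,0,50,20,-6,0,0,0,0,50,24,-7,0,0,0,0],
)

```text
t: 11.5
tool_pos: [0.5997, -0.258, 0.304]
orientation: [2.492, 1.907, 0.002]
force: [0.9, 0.5, -0.7]
opening: 0.0561
gripper_force: 15.0
```

drive_tool(
  moves=[50,30,-8,0,0,0,0,50,30,-8,0,0,0,0,50,30,-8,0,0,0,0,50,30,-8,0,0,0,0,50,30,-9,0,0,0,0,50,26,-7,0,0,0,0,50,15,-5,0,0,0,0,50,10,-3,0,0,0,0],
)

```text
t: 12.3
tool_pos: [0.5976, -0.0477, 0.3022]
orientation: [2.492, 1.912, 0.001]
force: [0.3, -1.1, -1.1]
opening: 0.0566
gripper_force: 15.0
```

drive_tool(
  moves=[50,0,0,0,0,0,-5,50,0,0,0,0,0,-6,50,0,0,0,0,0,-6,50,0,0,0,0,0,-5.8,50,0,0,0,0,0,0,50,0,0,0,0,0,0,50,0,0,0,0,0,0],
)

```text
t: 13.0
tool_pos: [0.5976, -0.0491, 0.3013]
orientation: [2.07, 2.363, -0.0]
force: [0.2, 0.9, -0.6]
opening: 0.0566
gripper_force: 15.0
```

```bash
python3 - <<'E'
from plant import robot
from h import *
s=robot.read_state();print(s["tool_pos"],s["orientation"],s["t"],s["opening"])
c=robot.read_camera("wrist"); im=c["color"][:,:,::-1].copy()
a=np.radians(7.8);R=np.array([[np.cos(a),-np.sin(a)],[np.sin(a),np.cos(a)]])
L=np.array([[-98,-149],[98,-149],[98,-51],[0,-49],[-98,-49],[0,-149]])
W=(L@R.T+[530.6,41.8])/1000
for p in proj(c,np.c_[W,np.full(6,.012)]): cv2.circle(im,tuple(int(v) for v in p),4,(0,0,255),1)
cv2.imwrite("pics/w4.png",im)
E
```

```text
[ 0.597575   -0.04912045  0.30133477] [ 2.06962381e+00  2.36338164e+00 -5.56213056e-05] 13.0 0.05663846737025218
```

View pics/w4.png

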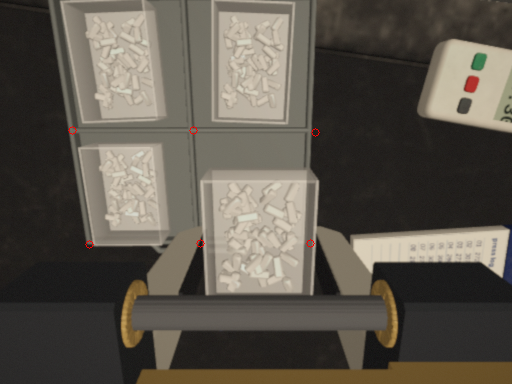

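The overlay fits here too, and the box in pocket 3 stands inside its walls (cols 80–165, rows 145–243). Lowering into pocket 6.

drive_tool(
  moves=[50,1,-3,10,0,0,0,50,0,0,20,0,0,0,50,0,0,20,0,0,0,50,0,0,20,0,0,0,50,0,0,12,0,0,0,50,0,0,6,0,0,0,50,0,0,3,0,0,0,50,0,0,0,0,0,0],
)

```text
t: 13.85
tool_pos: [0.5946, -0.0482, 0.2104]
orientation: [2.066, 2.366, 0.0]
force: [-0.8, -0.3, -0.3]
opening: 0.0562
gripper_force: 15.0
```

drive_tool(
  moves=[50,0,0,2,0,0,0,50,0,0,2,0,0,0,50,0,0,1,0,0,0,50,0,0,0.5,0,0,0,50,0,0,0,0,0,0,50,0,0,0,0,0,0],
)

```text
t: 14.45
tool_pos: [0.5945, -0.0482, 0.2048]
orientation: [2.066, 2.366, 0.0]
force: [0.1, 0.7, -0.3]
opening: 0.0564
gripper_force: 15.0
```

drive_tool(
  moves=[50,0,0,0.5,0,0,0,50,0,0,0.5,0,0,0,50,0,0,0,0,0,0,50,0,0,0,0,0,0],
)

```text
t: 14.85
tool_pos: [0.5946, -0.0482, 0.2045]
orientation: [2.066, 2.366, 0.0]
force: [-2.2, 1.3, 5.2]
opening: 0.0566
gripper_force: 15.0
```

drive_tool(
  moves=[60,0,0,0,0,0,0,72,0,0,0,0,0,0,72,0,0,0,0,0,0,72,0,0,0,0,0,0,72,0,0,-10,0,0,0,72,0,0,-30,0,0,0,72,0,0,-40,0,0,0,72,0,0,-40,0,0,0],
)

```text
t: 15.65
tool_pos: [0.5941, -0.0481, 0.3252]
orientation: [-2.066, -2.366, 0.001]
force: [0.7, 0.1, -0.1]
opening: 0.0719
gripper_force: 0.0
```

drive_tool(
  moves=[72,-20,-20,-40,0,0,0,72,-30,-20,-40,0,0,0,72,-35,-20,0,0,0,0,72,-35,-20,0,0,0,0,72,-20,-10,0,0,0,0,72,0,0,0,0,0,0,72,0,0,0,0,0,0],
)

```text
t: 16.35
tool_pos: [0.5252, -0.1968, 0.4015]
orientation: [2.068, 2.365, 0.001]
force: [0.5, 0.3, 0.3]
opening: 0.0719
gripper_force: 0.0
```

```bash
python3 - <<'E'
from plant import robot
from h import *
s=robot.read_state();print(s["tool_pos"],s["t"])
c=robot.read_camera("wrist"); im=c["color"][:,:,::-1].copy(); np.savez("w5.npz",**c)
cv2.imwrite("pics/w5.png",im)
E
```

```text
[ 0.52517732 -0.19680926  0.40148077] 16.35
```

View pics/w5.png

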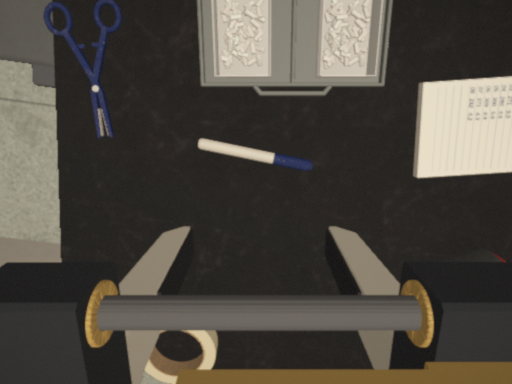

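Both boxes are flat and inside the walls of their pockets: their near edges are at row 77 and the tray wall at row 81. Contact on release was also 3 mm above grasp height, which is the pocket floor height.

```bash
python3 -c "
from plant import robot
print(robot.close_job())"
```

```text
the job is handed in; nothing more can be done
None
```

Both spare clip boxes now stand flat in the two empty pockets (3 and 6), the boxes and label roll already in the tray were not touched, and the job is handed in after about 16 s of robot time.

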